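Lock the levelling jack of a gel caster

TASK

The gel caster has just been levelled; lock its loose jack, the one at the front right corner of the plate. Put the large blue-handled spanner flat on the plate with its jaws on that jack's dark hex adjuster and its handle along the front of the caster's clear front wall, so that the wall stops it, then turn the brass locknut above it clockwise until it stops, without letting the adjuster follow by more than a tenth of a turn. Leave the spanner on the adjuster and do not knock anything else about.

Things in the scene. Friction and masses are not known exactly. Their poses are not given: they have to be found in the camera images.
- jack_seat (a point): point on the axis of the loose levelling jack, on top of the caster's plate (40 mm above the bench); axes are the caster's: x to its rear, y to its left, z up. On it stands the dark hex adjuster, 30 mm across flats, 14 mm high, two flats facing -x and +x (a spanner goes on along y). Nothing but the jack stands within 55 mm. The plate reaches 40 mm in front (-x) and 40 mm to the right (-y) of it.
- front_wall (a point): centre of the front face of the clear front wall, fixed on the plate: 36 mm high (18 mm either side of this point), 128 mm long along the caster's y. Its front face lies 14 mm behind (+x of) the jack axis, and the wall runs from 145 to 273 mm to the left (+y) of it. Axes as the caster's.
- sleeve_body (a joint): turn of the hex adjuster, rad, 0 as set (caster level), grows clockwise seen from above. It turns easily (0.1 N m) and the nut drags it along in either direction unless it is held. With the spanner on and its handle stopped by the wall it still follows by the play in the jaw, 0.3 to 0.4 rad; the level is lost beyond 0.6 rad either way.
- locknut_body (a joint): turn of the locknut relative to the adjuster, rad, grows clockwise seen from above (tightening); it starts at 0.5 to 0.9 and stops hard, tight, at 1.3. Turning it on the adjuster takes about 0.25 N m. When tight, the red stripe on the nut lines up with the red stripe on the adjuster's front flat.
- locknut_grip (a point): point on the jack axis 25 mm above the plate, within the round knurled brass locknut (26 mm across, from 15 to 33 mm above the plate; a 12 mm stud stands 15 mm out of its top): pinch it here from above, from any side. Axes as the caster's.
- spanner: large flat open-ended steel spanner, blue handle, 8 mm thick, about 200 g, lying flat on the bench. Origin: jaw centre, underside; x points out of the jaw, handle (16 mm wide) runs to -x from 37 to 213 mm, z up. Jaw 33 mm between faces parallel to x, throat 20 mm behind the origin, prongs with flared tips 23 mm ahead, head 67 mm wide. Fully on, its origin lies on the jack axis.
- spanner_grip (a point): on the handle, 68 mm behind the jaw centre, near the centre of mass, at mid thickness (4 mm up): where to pinch it across its 16 mm width. Axes as the spanner's.
- spanner_jaw (a point): centre of the large spanner's jaw opening, at mid thickness.
- spanner_tail (a point): rear end of the large spanner's handle, 205 mm behind the jaw centre, at mid thickness.
- caster: the gel caster: aluminium plate 230 x 370 mm on three levelling jacks, with two clear end walls, a clear tray and a white comb; fixed. Origin on the bench, 70 mm behind and 135 mm to the left of the loose jack's axis; x to its rear, y to its left.
- small_spanner: bystander: small flat spanner with yellow handle, 15 mm jaw, 135 mm from jaw to tail, lying on the bench beside the large one; the two may change places. Too small for the adjuster; do not use it.
- bullseye_level: bystander: round black bull's-eye level, 40 mm across, 12 mm high, standing on the plate 80 to 86 mm behind the loose jack, 13 to 35 mm to its left.
- tube_rack: bystander: clear microtube rack 75 x 150 mm, 50 mm high.
- foam_rack: bystander: white foam rack 110 x 200 mm with amber vials, 78 mm high.
- tip_box: bystander: blue box of yellow pipette tips 85 x 120 mm, 63 mm high.
- buffer_bottle: bystander: bottle with blue cap, 70 mm across, 140 mm high.
- petri_dish: bystander: round glass dish, 68 mm across, 18 mm high.
There are look-alikes about, which are no part of the job. What is shaped like the spanner but green or purple is not meant.

How it is judged:
By the outcome, as a careful person would: the job done as asked, in the order asked, and still so for the second after the job is handed in, with the robot touching nothing.
It also fails if it takes over 48 s, if anything falls off the work surface, if the arm or the gripper's body presses on something with over 40 N, if the wrist force passes 120 N, or if a joint passes its speed limit or range.

ROBOT

A 6-joint arm with a two-finger parallel gripper is mounted at the origin on the work surface. World frame = base frame: x ahead of the robot, y to its left, z up, the work surface at z = 0. Lengths are in m, angles in rad, forces in N, time in s.
With the tool pointing down it reaches from about 0.275 to 0.875 m from the base axis. Payload 12.5 kg.
Tool frame: the origin (TCP) lies between the finger pads; the fingertips stand 22 mm ahead of it and the grasp point (between the pads) lies 3 mm ahead of it; z points along the fingers, y is the line along which they close (so a half turn about z gives the same grasp; the last joint's range is limited). The gripper opens to 85 mm and grips with 20 to 120 N. Pads are 22 mm wide; open, the fingers measure 114 mm over their backs; the gripper's body (76 mm by 85 mm) begins 54 mm behind the grasp point. The pads swing forward as they close: fully open they stand 13 mm farther back than shut.
Start: joints at [-1.29, 0.351, 1.652, -0, 1.139, -0.085], TCP at [0.197, -0.514, 0.253] pointing down, gripper open.
Joint ranges: [-2.75, 2.75], [-0.79, 2.1], [0.01, 2.65], [-1.57, 4.71], [0.07, 3.14], [-2.87, 2.87]. Speed limits (rad/s): [2.22, 2.22, 2.79, 3.14, 3.14, 3.14].

INTERFACE

Orientations are given as a rotation vector (axis times angle).
In Python, from workcell import arm, imaging, finish_job gives the robot as it stands.
- The arm moves only by the tool apply_moves, never from a script. Its argument "motion" is a list that holds one entry, the list of rows, each a list of 5 numbers: the finger opening in mm, from 0 to 85.4, then the shift along the tool's x, y, z in mm, then the turn about the tool's z in rad. In form: [[[hand, x, y, z, turn], ...]]. A call has 1 to 20 rows; each row shifts and turns the commanded pose from where the row before left it, along the tool's axes as they then stand; what a row does not reach is not made up. A row lasts 1/10 s, in which the tool goes at most 50 mm and 8.59 degrees, less where a joint would pass 70% of its speed; a pose out of reach is approached as far as the arm can. A call is refused whole if a number of a shift passes 50 or a number of a turn 0.15, either way. A call with a gripper value outside its range is refused whole. The fingers move at their own pace and stop on an object; "force" is the grip in N (left out, the last holds). Time passes only in rows, so rows that do not move let the fingers close. It gives the time, the measured TCP pose, the force, the opening and the grip force at its end, in the units of the state.
- arm.observe(): the state, without advancing time (a new reading comes with each control period).
- imaging.camera(name): name is "scene" or "top" or "wrist"; returns the picture (420x560x3 uint8, blue, green, red); there is no depth.
- imaging.calibration(name): a dict with "K" (3x3 intrinsics, pixels), "T" (4x4, takes a point from camera to world coordinates); the wrist camera has in their place "tool_from_camera" (4x4, takes a point from camera to tool coordinates, whose origin is the TCP and whose axes are the flange's). Camera axes: x right, y up, looking along -z (the intrinsics and any distortion apply to the point x, -y, -z); pixel columns grow to the right and rows downward; lengths in m; the calibration is good to about 2 mm. A picture is of the moment at which its call begins: read the wrist's pose just before it. calibration takes no time and is no camera call.
- finish_job(): hands the job in; it is judged then, once.
The state is a dict: "clock": time; "joint_positions": joint angles; "joint_vel": joint speeds; "tau": joint torques, N m; "tool_pos": TCP position; "tcp_rot": TCP orientation; "contact_force": force on the tool from outside, world axes, zero at the start; "torque": the same for the moment, N m; "width": finger opening in m; "finger_force": force on a finger pad.
Only numpy, scipy, OpenCV 4.12 (cv2) and the standard library are available. Lean on these libraries where they do the work, as an engineer would, in place of code of your own. Each camera call takes 0.05 s, during which the arm holds its last target. There are 200 camera calls.

## Working session

There is one attempt and no reset: what is moved stays moved. The work goes in short steps, Python scripts to look and compute and a tool call to move; the robot and the scene stay as the last step left them, time stands still between calls to the robot, and variables do not carry over. Pictures are saved under pics/ and viewed, at most 10 in all, crops included, and the job is handed in when it is done.

Besides the shell and the picture viewer there is one more tool, called after "Emit:" as name(argument=value, ...), one argument or row to a line, values as JSON. apply_moves: Moves the arm, as the interface text tells. Its arguments: {"type":"object","properties":{"motion":{"type":"array"},"force":{"type":"number"}},"required":["motion"]}

```bash
mkdir -p pics; ls
cat > h.py <<'E'
import numpy as np, cv2
from workcell import arm, imaging, finish_job
from scipy.spatial.transform import Rotation as R
def cal(name, s=None):
    c=imaging.calibration(name)
    if name!="wrist": return np.array(c["K"]),np.array(c["T"]),c
    s=s or arm.observe(); T=np.eye(4); T[:3,:3]=R.from_rotvec(s["tcp_rot"]).as_matrix(); T[:3,3]=s["tool_pos"]
    return np.array(c["K"]),T@np.array(c["tool_from_camera"]),c
def ray(K,T,uv,dist=None):
    p=cv2.undistortPoints(np.array([[uv]],float),K,dist).ravel()
    return T[:3,3],T[:3,:3]@np.array([p[0],-p[1],-1])
def onplane(K,T,uv,z,dist=None):
    o,d=ray(K,T,uv,dist); return o+d*(z-o[2])/d[2]
def proj(K,T,P,dist=None):
    p=np.linalg.inv(T)@np.r_[P,1]; q=np.array([[p[0],-p[1],-p[2]]])
    return cv2.projectPoints(q,np.zeros(3),np.zeros(3),K,dist)[0].ravel()
E
python3 - <<'E'
from h import *
for n in ["top","scene"]:
    im=imaging.camera(n); cv2.imwrite(f"pics/{n}0.png",im)
    K,T,c=cal(n); print(n,c.keys(),K.round(1).tolist(),T.round(3).tolist(),{k:v for k,v in c.items() if k not in("K","T")})
print(imaging.calibration("wrist")); print(arm.observe())
E
```

```text
pics
top dict_keys(['K', 'T']) [[506.4, 0.0, 272.9], [0.0, 506.4, 211.8], [0.0, 0.0, 1.0]] [[0.009, 0.994, -0.107, 0.375], [-1.0, 0.01, 0.003, -0.016], [0.004, 0.107, 0.994, 1.446], [0.0, 0.0, 0.0, 1.0]] {}
scene dict_keys(['K', 'T']) [[401.5, 0.0, 281.9], [0.0, 401.5, 211.1], [0.0, 0.0, 1.0]] [[-0.89, -0.345, 0.3, 0.922], [0.457, -0.67, 0.585, 0.784], [-0.001, 0.657, 0.754, 1.113], [0.0, 0.0, 0.0, 1.0]] {}
{'K': array([[306.65001733,   0.        , 282.52804392],
       [  0.        , 306.65001733, 203.0507196 ],
       [  0.        ,   0.        ,   1.        ]]), 'tool_from_camera': array([[ 1.23874624e-04,  9.58162501e-01,  2.86224749e-01,
         7.23130833e-02],
       [ 9.99999989e-01, -9.70060384e-05, -1.08051712e-04,
        -7.15645231e-04],
       [-7.57655697e-05,  2.86224759e-01, -9.58162503e-01,
        -1.19354437e-01],
       [ 0.00000000e+00,  0.00000000e+00,  0.00000000e+00,
         1.00000000e+00]])}
{'clock': 0.1, 'joint_positions': array([-1.28957773e+00,  3.51175443e-01,  1.65233916e+00,  1.64099563e-05,
        1.13907044e+00, -8.45848644e-02]), 'joint_vel': array([-0.00027521, -0.00112909, -0.00323115,  0.00038443,  0.00045139,
        0.00045945]), 'tau': array([ 1.15958085e-05, -5.06833649e+01, -2.91876215e+01, -1.16274664e-04,
        2.63766400e-03,  2.59288066e-05]), 'tool_pos': array([ 0.19669801, -0.51334792,  0.25282398]), 'tcp_rot': array([-3.08822046e+00, -5.71213881e-01,  1.29679172e-04]), 'contact_force': array([-0.44222768,  0.5286698 ,  0.78912576]), 'torque': array([ 0.01557581,  0.01474151, -0.01476182]), 'finger_force': 0.0, 'width': 0.08585506705217859}
```

View pics/top0.png

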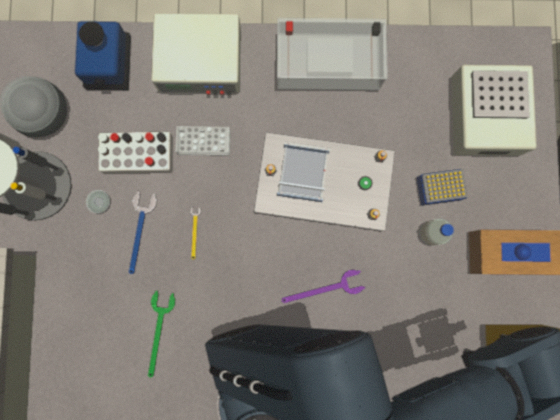

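View pics/scene0.png

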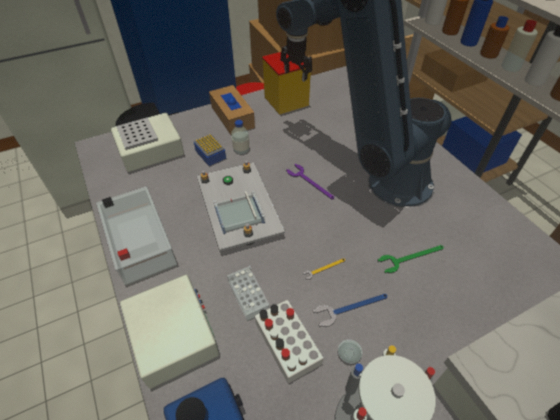

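The top view shows these spanner shapes:
- Blue: jaw about (144,203), tail (132,270).
- Yellow small one: (195,230).
- Green look-alike: (160,330).
- Purple look-alike: (325,288).

The blue one is the large spanner meant. The caster's loose jack, front right, is at about (374,213). The other jacks are at (381,156) and (270,170), the level is at (366,183), and the front wall is around (300,192).

Run:
```python
from h import *
im=cv2.imread("pics/top0.png"); K,T,_=cal("top"); hsv=cv2.cvtColor(im,cv2.COLOR_BGR2HSV)
m=cv2.inRange(hsv,(100,120,50),(125,255,255)); m[:, :115]=0; m[:,160:]=0; m[:195]=0; m[285:]=0
ys,xs=np.nonzero(m); print("blue",len(xs),xs.min(),xs.max(),ys.min(),ys.max())
P=np.array([onplane(K,T,(x,y),.008) for x,y in zip(xs,ys)])[:,:2]
c=P.mean(0); u=np.linalg.svd(P-c)[2][0]; u*=np.sign(u[0]); t=(P-c)@u
print("c",c,"u",u,"ang",np.degrees(np.arctan2(u[1],u[0])),"len",t.min(),t.max())
print("jaw by tail/by front", c+u*(t.min()+.213), c+u*(t.max()+.037))
# jacks: brass
for uv in [(374,213),(381,156),(270,170)]: print(uv,onplane(K,T,uv,.08))
m=cv2.inRange(hsv,(8,90,80),(25,255,255)); n,l,s,ce=cv2.connectedComponentsWithStats(m)
for i in range(1,n):
    if s[i,4]>15 and 250<ce[i,0]<400 and 120<ce[i,1]<240: print("brass",s[i],ce[i],onplane(K,T,ce[i],.073))
a=im[185:280,110:230]; b=im[125:240,250:400]
a=cv2.resize(a,(400,317),interpolation=cv2.INTER_CUBIC);b=cv2.resize(b,(400,317),interpolation=cv2.INTER_CUBIC)
cv2.imwrite("pics/crop1.png",np.hstack([a,b]))
```

```text
blue 244 130 143 212 272
c [0.43956062 0.36518499] u [ 0.98941542 -0.14511074] ang -8.343691986429073 len -0.08556585555905745 0.08689675642993668
jaw by tail/by front [0.56564592 0.34669292] [0.56214598 0.34720624]
(374, 213) [ 0.52144429 -0.29490323  0.08      ]
(381, 156) [ 0.67919767 -0.31606456  0.08      ]
(270, 170) [ 0.63706897 -0.01136372  0.08      ]
brass [377 150  10  11  51] [380.96078431 155.39215686] [ 0.68246457 -0.31751668  0.073     ]
brass [266 164   9  10  53] [270.11320755 169.26415094] [ 0.64046957 -0.01163123  0.073     ]
brass [370 209   9  10  54] [373.55555556 213.68518519] [ 0.52030211 -0.29509569  0.073     ]
```

View pics/crop1.png

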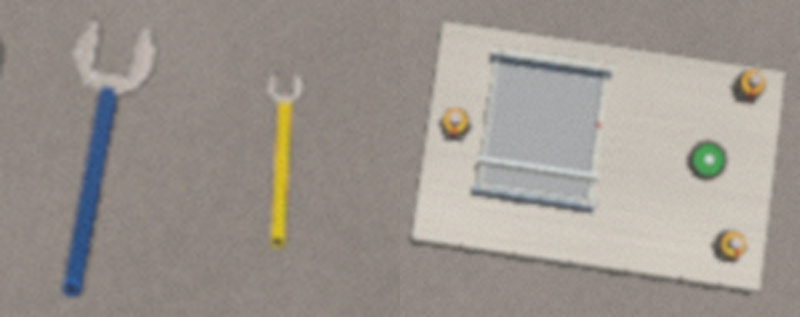

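The crop shows the large blue-handled spanner on the left, with its head at crop (113,60), and the small yellow spanner beside it. The red-striped loose jack is at crop (730,245), with the bull's-eye level behind it and the front wall at crop (475–592,190–208). All of this matches the description.

```bash
cat > plan.py <<'E'
from h import *
def yawx():
    M=R.from_rotvec(arm.observe()["tcp_rot"]).as_matrix(); return np.arctan2(M[1,0],M[0,0])
def plan(x,y,z,yaw,n,hand,dec=0):
    s=arm.observe(); p=np.array(s["tool_pos"]); w=yawx(); g=np.array([x,y,z]); rows=[]
    dy=(yaw-w+np.pi)%(2*np.pi)-np.pi
    for i in range(n):
        f=1/(n-i); d=(g-p)*f*1000; c,q=np.cos(w),np.sin(w)
        tx=round(c*d[0]+q*d[1],dec); ty=round(q*d[0]-c*d[1],dec); tz=round(-d[2],dec)
        dd=(yaw-w+np.pi)%(2*np.pi)-np.pi
        t=round(-dd*f,3); rows.append([hand,tx,ty,tz,t])
        p=p+np.array([c*tx+q*ty,q*tx-c*ty,-tz])/1000; w-=t
    print(s["clock"],"from",s["tool_pos"].round(4),"yaw",round(yawx(),4),"end",p.round(4),w); print(rows)
E
python3 -c "
from plan import *
plan(.4967,.357,.19,2.996,24,50)"
```

```text
0.1 from [ 0.1967 -0.5133  0.2528] yaw 0.3658 end [0.497  0.357  0.1898] 2.995796540306372
[[50, np.float64(25.0), np.float64(-29.0), np.float64(3.0), np.float64(-0.11)], [50, np.float64(28.0), np.float64(-27.0), np.float64(3.0), np.float64(-0.11)], [50, np.float64(30.0), np.float64(-23.0), np.float64(3.0), np.float64(-0.11)], [50, np.float64(33.0), np.float64(-20.0), np.float64(3.0), np.float64(-0.11)], [50, np.float64(35.0), np.float64(-16.0), np.float64(3.0), np.float64(-0.11)], [50, np.float64(36.0), np.float64(-12.0), np.float64(3.0), np.float64(-0.109)], [50, np.float64(37.0), np.float64(-8.0), np.float64(2.0), np.float64(-0.11)], [50, np.float64(38.0), np.float64(-4.0), np.float64(3.0), np.float64(-0.109)], [50, np.float64(38.0), np.float64(0.0), np.float64(2.0), np.float64(-0.11)], [50, np.float64(38.0), np.float64(4.0), np.float64(3.0), np.float64(-0.109)], [50, np.float64(37.0), np.float64(9.0), np.float64(2.0), np.float64(-0.11)], [50, np.float64(36.0), np.float64(13.0), np.float64(3.0), np.float64(-0.109)], [50, np.float64(35.0), np.float64(16.0), np.float64(2.0), np.floa
[... 174 characters left out ...]
 np.float64(28.0), np.float64(27.0), np.float64(3.0), np.float64(-0.109)], [50, np.float64(25.0), np.float64(30.0), np.float64(2.0), np.float64(-0.11)], [50, np.float64(21.0), np.float64(32.0), np.float64(3.0), np.float64(-0.109)], [50, np.float64(17.0), np.float64(34.0), np.float64(2.0), np.float64(-0.11)], [50, np.float64(14.0), np.float64(36.0), np.float64(3.0), np.float64(-0.109)], [50, np.float64(10.0), np.float64(37.0), np.float64(2.0), np.float64(-0.11)], [50, np.float64(5.0), np.float64(38.0), np.float64(3.0), np.float64(-0.109)], [50, np.float64(1.0), np.float64(38.0), np.float64(2.0), np.float64(-0.11)], [50, np.float64(-3.0), np.float64(39.0), np.float64(3.0), np.float64(-0.109)]]
```

Emit:
apply_moves(
  motion=[
    [[50,25,-29,0,-0.11],[50,28,-27,0,-0.11],[50,30,-23,0,-0.11],[50,33,-20,0,-0.11],[50,35,-16,0,-0.11],[50,36,-12,0,-0.11],[50,37,-8,0,-0.11],[50,38,-4,0,-0.11],[50,38,0,0,-0.11],[50,38,4,0,-0.11],[50,37,9,0,-0.11],[50,36,13,0,-0.11],[50,35,16,0,-0.11],[50,33,20,0,-0.11],[50,30,24,0,-0.11],[50,28,27,0,-0.11],[50,25,30,0,-0.11],[50,21,32,0,-0.11],[50,17,34,0,-0.11],[50,14,36,0,-0.11]],
  ],
)

```text
clock: 2.1
tool_pos: [0.4448, 0.2138, 0.253]
tcp_rot: [-0.885, -3.014, 0.001]
contact_force: [1.1, -0.6, 0.5]
width: 0.0501
finger_force: 0.0
```

```bash
sed -i 's/print(rows)/print(str([[float(v) for v in r] for r in rows]).replace(".0,",",").replace(" ",""))/' plan.py; python3 -c "
from plan import *
plan(.4967,.357,.19,2.996,6,50)"
```

```text
2.1 from [0.4448 0.2138 0.253 ] yaw 2.5706 end [0.4966 0.3571 0.19  ] 2.995579957952476
[[50,6,25,11,-0.071],[50,4,25,10,-0.071],[50,2,25,11,-0.071],[50,0,25,10,-0.071],[50,-2,26,11,-0.071],[50,-3,25,10,-0.07]]
```

Emit:
apply_moves(
  motion=[
    [[50,6,24,10,-0.07],[50,4,24,10,-0.07],[50,2,24,10,-0.07],[50,0,24,10,-0.07],[50,-2,24,10,-0.07],[50,-3,20,10,-0.05],[50,0,0,0,0],[50,0,0,0,0]],
  ],
)

```text
clock: 2.9
tool_pos: [0.4937, 0.3445, 0.1928]
tcp_rot: [-0.277, -3.128, 0.001]
contact_force: [0.1, -0.5, 1.1]
width: 0.0501
finger_force: 0.0
```

Run:
```python
from plan import *
s=arm.observe(); im=imaging.camera("wrist"); cv2.imwrite("pics/w1.png",im); K,T,_=cal("wrist",s)
print(s["tool_pos"],yawx())
hsv=cv2.cvtColor(im,cv2.COLOR_BGR2HSV); m=cv2.inRange(hsv,(100,120,50),(125,255,255))
n,l,st,ce=cv2.connectedComponentsWithStats(m); i=1+np.argmax(st[1:,4]); print(st[i])
ys,xs=np.nonzero(l==i); k=slice(None,None,5)
P=np.array([onplane(K,T,(x,y),.008) for x,y in zip(xs[k],ys[k])])[:,:2]
c=P.mean(0);u=np.linalg.svd(P-c,full_matrices=False)[2][0];u*=np.sign(u[0]);t=(P-c)@u
print(c,np.arctan2(u[1],u[0]),t.min(),t.max(),np.abs((P-c)@[-u[1],u[0]]).max()); print("jaw from front",c+u*(t.max()+.037), "tail", c+u*(t.min()+.213))
j=c+u*(t.max()+.037); print("grip",j-.068*u)
```

```text
[0.49373748 0.34447117 0.19284088] 2.964766883279806
[ 284   26   20  192 2976]
[0.43306958 0.36690864] -0.1447106365042018 -0.08267188619719595 0.09575242957923503 0.008058360344802605
jaw from front [0.56443444 0.34776493] tail [0.56203546 0.34811453]
grip [0.49714519 0.35757094]
```

View pics/w1.png

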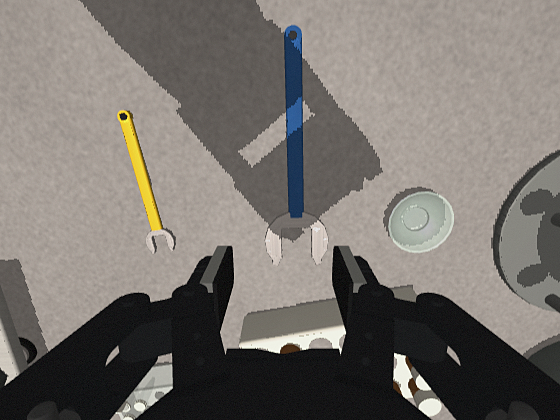

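The wrist view shows the blue spanner: tail at (293,33), handle front end at (296,215), jaw at (296,240). The petri dish is well clear at (420,222). The top and wrist views agree on the grip point to within 1 mm.

```bash
python3 -c "
from plan import *
plan(.4971,.3576,.024,2.997,8,40,1)"
```

```text
2.95 from [0.4938 0.3442 0.1933] yaw 2.9648 end [0.497  0.3576 0.024 ] 2.9967668832798062
[[40,-0.1,1.7,21.2,-0.004],[40,-0.1,1.7,21.2,-0.004],[40,-0.1,1.7,21.2,-0.004],[40,-0.1,1.7,21.1,-0.004],[40,-0.2,1.7,21.2,-0.004],[40,-0.1,1.7,21.1,-0.004],[40,-0.2,1.8,21.2,-0.004],[40,-0.1,1.7,21.1,-0.004]]
```

Emit:
apply_moves(
  motion=[
    [[40,0,2,21,-0.004],[40,0,2,21,-0.004],[40,0,2,21,-0.004],[40,0,2,21,-0.004],[40,-0.5,2,21,-0.004],[40,-0.5,2,21,-0.004],[40,0,1,21,-0.004],[40,0,0.7,15,-0.004],[40,0,0,5,0],[40,0,0,0,0],[40,0,0,0,0]],
  ],
)

```text
clock: 4.05
tool_pos: [0.4978, 0.3582, 0.0273]
tcp_rot: [0.226, 3.132, 0.001]
contact_force: [-0.7, -0.2, 0.7]
width: 0.0399
finger_force: 0.0
```

```bash
python3 -c "
from plan import *
s=arm.observe();print(s['tool_pos'],yawx(),s['contact_force'])"
```

```text
[0.49778335 0.35818935 0.02727322] 2.9974469974261506 [-0.70769462 -0.15518806  0.66777967]
```

Emit:
apply_moves(
  motion=[
    [[40,0,0,3,0],[12,0,0,0,0],[8,0,0,0,0],[8,0,0,0,0],[8,0,0,0,0]],
  ],
  force=80,
)

```text
clock: 4.55
tool_pos: [0.4974, 0.3582, 0.0239]
tcp_rot: [0.225, 3.133, 0.0]
contact_force: [-1.7, -1.3, 6.3]
width: 0.0128
finger_force: 78.6
```

Emit:
apply_moves(
  motion=[
    [[8,0,0,-5,0],[8,0,0,-15,0],[8,0,0,-25,0],[8,0,0,-25,0],[8,0,0,-25,0],[8,0,0,-20,0],[8,0,0,0,0]],
  ],
)

```text
clock: 5.25
tool_pos: [0.4985, 0.3588, 0.1419]
tcp_rot: [0.225, 3.129, 0.005]
contact_force: [0.9, 0.5, -1.7]
width: 0.0128
finger_force: 78.4
```

Run:
```python
from plan import *
s=arm.observe(); im=imaging.camera("wrist"); cv2.imwrite("pics/w2.png",im); print(s["tool_pos"],s["width"],s["finger_force"],s["contact_force"],s["torque"])
plan(.545,-.17,.16,1.432,16,8)
```

```text
[0.49850025 0.35882063 0.14190307] 0.01284869483728498 78.44208240509033 [ 0.86627832  0.54490573 -1.65943568] [0.04413698 0.02107669 0.0327591 ]
5.3 from [0.4978 0.3584 0.1398] yaw 2.9978 end [ 0.5453 -0.1697  0.1598] 1.4317815723477105
[[8,-8,-32,-1,0.098],[8,-11,-31,-1,0.098],[8,-14,-30,-1,0.098],[8,-17,-29,-1,0.098],[8,-19,-27,-1,0.098],[8,-22,-25,-1,0.098],[8,-24,-23,-1,0.098],[8,-26,-20,-1,0.098],[8,-28,-17,-2,0.098],[8,-30,-15,-1,0.098],[8,-31,-12,-2,0.098],[8,-32,-8,-1,0.098],[8,-33,-5,-2,0.097],[8,-33,-2,-1,0.098],[8,-33,1,-2,0.097],[8,-33,4,-1,0.098]]
```

View pics/w2.png

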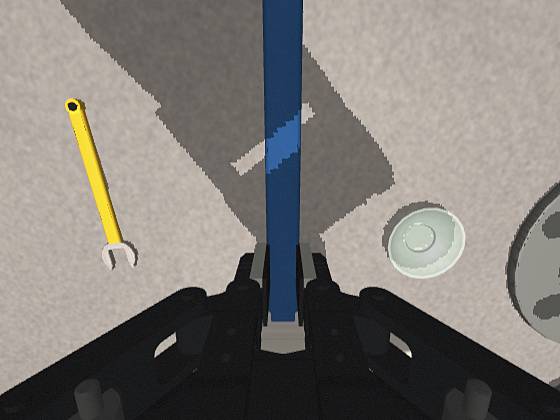

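Run:
```python
from plan import *
# lateral camera bias: held handle should be symmetric about tool y=0, top face 8mm-ish
im=cv2.imread("pics/w2.png"); c=imaging.calibration("wrist");K=c["K"];T=c["tool_from_camera"]
hsv=cv2.cvtColor(im,cv2.COLOR_BGR2HSV); m=cv2.inRange(hsv,(100,120,50),(125,255,255))
for v in (20,100,200,240):
    xs=np.nonzero(m[v])[0]; L,Rr=[onplane(K,T,(x,v),.0159) for x in (xs.min()-.5,xs.max()+.5)]
    print(v,L.round(4),Rr.round(4),(L+Rr)[1]/2)
plan(.4611,-.3575,.20,1.432,20,8)
```

```text
20 [ 0.1078 -0.0074  0.0159] [0.1078 0.0078 0.0159] 0.0001725735943124084
100 [ 0.0781 -0.0072  0.0159] [0.0781 0.0079 0.0159] 0.00037087678910739316
200 [ 0.0346 -0.0074  0.0159] [0.0346 0.0082 0.0159] 0.000375145847254915
240 [ 0.0148 -0.0073  0.0159] [0.0148 0.008  0.0159] 0.00037710495430518355
5.3 from [0.4978 0.3584 0.1398] yaw 2.9978 end [ 0.4612 -0.3577  0.1998] 1.4317815723477105
[[8,-3,-36,-3,0.078],[8,-6,-35,-3,0.078],[8,-9,-35,-3,0.078],[8,-12,-34,-3,0.078],[8,-14,-33,-3,0.078],[8,-17,-32,-3,0.078],[8,-19,-30,-3,0.078],[8,-21,-29,-3,0.078],[8,-24,-27,-3,0.078],[8,-26,-25,-3,0.079],[8,-27,-23,-3,0.078],[8,-29,-21,-3,0.079],[8,-31,-18,-3,0.078],[8,-32,-16,-3,0.079],[8,-33,-13,-3,0.078],[8,-34,-11,-3,0.079],[8,-35,-8,-3,0.078],[8,-35,-6,-3,0.079],[8,-36,-2,-3,0.078],[8,-36,-0,-3,0.079]]
```

The spanner is gripped and centred in the fingers; the handle lies within 0.4 mm of the tool axis and is parallel to it. I'm carrying it to a viewpoint beside the jack.

Emit:
apply_moves(
  motion=[
    [[8,-3,-36,-3,0.078],[8,-6,-35,-3,0.078],[8,-9,-35,-3,0.078],[8,-12,-34,-3,0.078],[8,-14,-33,-3,0.078],[8,-17,-32,-3,0.078],[8,-19,-30,-3,0.078],[8,-21,-29,-3,0.078],[8,-24,-27,-3,0.078],[8,-26,-25,-3,0.078],[8,-27,-23,-3,0.078],[8,-29,-21,-3,0.078],[8,-31,-18,-3,0.078],[8,-32,-16,-3,0.078],[8,-33,-13,-3,0.078],[8,-34,-11,-3,0.078],[8,-35,-8,-3,0.078],[8,-35,-6,-3,0.078],[8,-34,-2,-3,0.078],[8,-30,0,-3,0.078]],
  ],
)

```text
clock: 7.3
tool_pos: [0.4613, -0.3514, 0.1971]
tcp_rot: [-2.367, -2.063, 0.0]
contact_force: [0.9, -0.0, -1.4]
width: 0.0127
finger_force: 78.5
```

Emit:
apply_moves(
  motion=[
    [[8,0,0,0,0],[8,0,0,0,0],[8,0,0,0,0]],
  ],
)

```text
clock: 7.6
tool_pos: [0.4618, -0.349, 0.1975]
tcp_rot: [-2.362, -2.069, 0.0]
contact_force: [1.6, -0.4, -2.0]
width: 0.0131
finger_force: 78.5
```

Run:
```python
from plan import *
s=arm.observe(); im=imaging.camera("wrist"); cv2.imwrite("pics/w3.png",im); print(s["tool_pos"],yawx(),s["width"],s["joint_vel"].round(3))
```

```text
[ 0.46182736 -0.3490218   0.19745114] 1.439203182343261 0.013057723325768992 [ 0.008 -0.01  -0.004 -0.001  0.002  0.001]
```

View pics/w3.png

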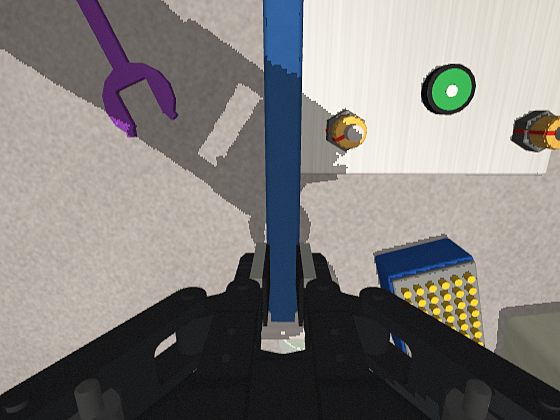

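The wrist view shows:
- Loose jack at (347,131), with its nut's red stripe visible at its front.
- Rear-right jack at (540,132).
- Bull's-eye level at (448,89).
- Plate's right edge near row 173.
- Handle at (283,0–310).

Run:
```python
from plan import *
im=cv2.imread("pics/w3.png"); c=imaging.calibration("wrist");K=c["K"];T=c["tool_from_camera"]
s=arm.observe(); Tw=cal("wrist",s)[1]
hsv=cv2.cvtColor(im,cv2.COLOR_BGR2HSV)
# right edge of plate (white -> dark)
g=cv2.cvtColor(im,cv2.COLOR_BGR2GRAY).astype(float); E=[]
for x in range(365,530,5):
    col=g[150:195,x]; d=np.diff(cv2.GaussianBlur(col[:,None],(1,5),0).ravel()); E.append(onplane(K,T,(x,150+np.argmin(d)+.5),.1975-.040)[:2])
E=np.array(E); f=np.polyfit(E[:,1],E[:,0],1); f=np.polyfit(E[:,1][abs(np.polyval(f,E[:,1])-E[:,0])<.002],E[:,0][abs(np.polyval(f,E[:,1])-E[:,0])<.002],1); print("right edge x=a*y+b (tool)",f)
lv=cv2.inRange(hsv,(50,100,60),(85,255,255)); M=cv2.moments(lv,True); print("level",M["m10"]/M["m00"],M["m01"]/M["m00"],onplane(K,T,(M["m10"]/M["m00"],M["m01"]/M["m00"]),.1975-.052))
br=cv2.inRange(hsv,(12,120,70),(28,255,255)); n,l,st,ce=cv2.connectedComponentsWithStats(br)
for i in range(1,n):
    if st[i,4]>60 and ce[i,1]<160: print("brass",st[i],ce[i])
cv2.imwrite("pics/c3.png",cv2.resize(im[95:185,295:415],(800,600),interpolation=cv2.INTER_CUBIC))
```

```text
right edge x=a*y+b (tool) [-0.00386502  0.0201489 ]
level 451.45012165450123 88.68369829683698 [0.09091278 0.13616348 0.1455    ]
brass [332 115  35  34 585] [347.45299145 130.05128205]
brass [531 116  29  17 349] [546.81948424 123.65902579]
brass [530 134  30  15 348] [544.87931034 140.91091954]
```

View pics/c3.png

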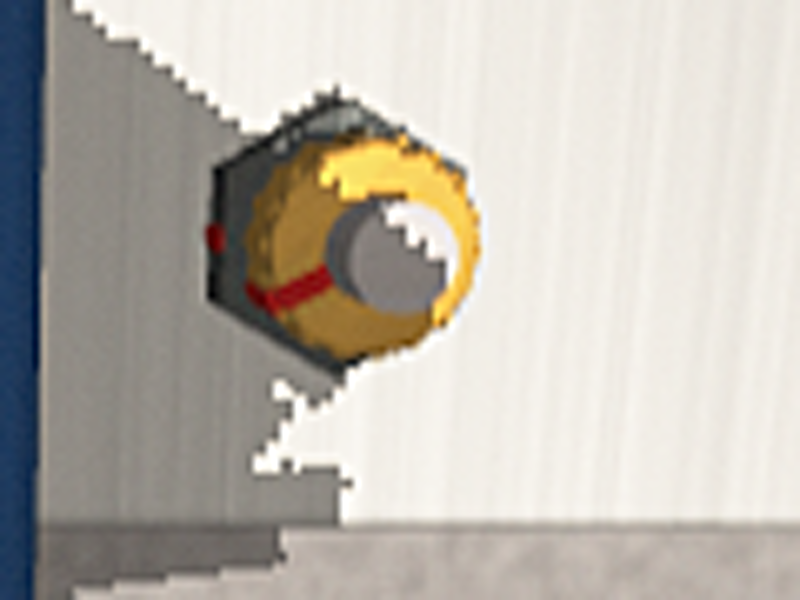

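The enlarged crop shows the loose jack:
- Dark hex with a vertical left (front) flat at crop column 212; hex centre about (340,234).
- Nut top centre about (374,248).
- Stud top centre about (409,257).
- The nut stripe points to the lower left and the adjuster stripe is at (215,237). The nut still needs a clockwise turn of roughly 0.5 rad.

Run:
```python
from plan import *
c=imaging.calibration("wrist");K=c["K"];T=c["tool_from_camera"]
for n,cx,cy,z in [("stud",409,257,.088),("nut",374,248,.073),("hex",340,234,.052),("flatfront_top",212,235,.054)]:
    uv=(295+(cx+.5)/6.667-.5,95+(cy+.5)/6.667-.5); p=onplane(K,T,uv,.1975-z); w=cal("wrist")[1]; print(n,np.round(uv,1),p.round(4), onplane(K,w,uv,z).round(4))
s=arm.observe(); print(s["tool_pos"],yawx(),s["joint_positions"])
```

```text
stud [355.9 133.1] [0.0581 0.0527 0.1095] [ 0.5218 -0.2982  0.088 ]
nut [350.7 131.8] [0.0581 0.0521 0.1245] [ 0.5212 -0.2981  0.073 ]
hex [345.6 129.7] [0.0585 0.0522 0.1455] [ 0.5214 -0.2977  0.052 ]
flatfront_top [326.4 129.8] [0.0585 0.0358 0.1435] [ 0.5051 -0.2955  0.054 ]
[ 0.46200527 -0.34895845  0.19771349] 1.439203182343261 [-7.27339901e-01  4.64586380e-01  1.62866390e+00  1.29967967e-04
  1.04963012e+00 -5.95811949e-01]
```

Emit:
apply_moves(
  motion=[
    [[8,15,5,0,0.004],[8,35,11,0,0],[8,40,12,0,0],[8,40,12,0,0],[8,30,8,0,0],[8,15,4,15,0],[8,0,0,30,0],[8,0,0,30,0],[8,0,0,25,0],[8,0,0,10,0],[8,0,0,0,0],[8,0,0,0,0]],
  ],
)

```text
clock: 8.85
tool_pos: [0.5379, -0.1837, 0.0893]
tcp_rot: [2.367, 2.064, 0.001]
contact_force: [1.1, -0.8, -0.7]
width: 0.0128
finger_force: 78.5
```

Run:
```python
from plan import *
s=arm.observe(); p=s["tool_pos"];w=yawx();X=np.array([np.cos(w),np.sin(w)]);Y=np.array([np.sin(w),-np.cos(w)])
# jack from w3: tool (.0583,.0519) at pose
w0=1.439203;p0=np.array([.4620,-.3490]);J=p0+.0583*np.array([np.cos(w0),np.sin(w0)])+.0519*np.array([np.sin(w0),-np.cos(w0)])
print("J",J,"pos",p,w,"jack rel tool",(J-p[:2])@X,(J-p[:2])@Y)
for n in ("top","scene"): cv2.imwrite(f"pics/{n}4.png",imaging.camera(n))
im=cv2.imread("pics/scene4.png"); K,T,_=cal("scene"); u=proj(K,T,[*J,.05]);print(u)
im2=cv2.imread("pics/top4.png"); K2,T2,_=cal("top"); v=proj(K2,T2,[*J,.05]);print(v)
f=lambda i,u:cv2.resize(i[int(u[1])-45:int(u[1])+45,int(u[0])-60:int(u[0])+60],(400,300),interpolation=cv2.INTER_CUBIC)
cv2.imwrite("pics/c4.png",np.hstack([f(im,u),f(im2,v)]))
```

```text
J [ 0.52110105 -0.29801406] pos [ 0.53794799 -0.18369019  0.08930786] 1.4342491496407594 jack rel tool -0.1155529910485902 -0.0011279990957056534
[246.7408233  168.70897985]
[372.9300303 214.2647155]
```

View pics/c4.png

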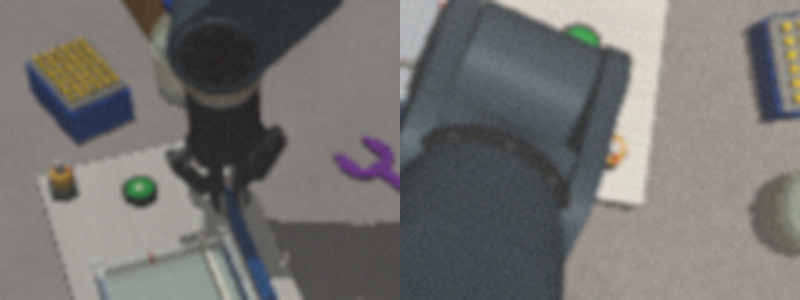

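The crops show the spanner above the plate beside the wall, with the jack itself hidden behind the gripper. From the numbers, the tool is 1.1 mm too far to the rear. I'll correct that, descend and slide on in stages.

Emit:
apply_moves(
  motion=[
    [[8,0,-1,5,0],[8,0,0,10,0],[8,0,0,6,0],[8,0,0,2,0],[8,0,0,0,0],[8,0,0,0,0]],
  ],
)

```text
clock: 9.55
tool_pos: [0.5365, -0.1836, 0.0653]
tcp_rot: [2.368, 2.064, 0.0]
contact_force: [0.6, 0.7, -1.1]
width: 0.0129
finger_force: 78.5
```

Emit:
apply_moves(
  motion=[
    [[8,-6,0,0,0],[8,-8,0,0,0],[8,-6,0,0,0],[8,-3,0,0,0],[8,0,0,0,0]],
  ],
)

```text
clock: 10.05
tool_pos: [0.5332, -0.207, 0.0653]
tcp_rot: [2.369, 2.063, 0.0]
contact_force: [-0.2, 0.3, -1.3]
width: 0.0131
finger_force: 78.5
```

Emit:
apply_moves(
  motion=[
    [[8,-5,0,0,0],[8,-5,0,0,0],[8,-5,0,0,0],[8,-4,0,0,0],[8,-3,0,0,0],[8,0,0,0,0]],
  ],
)

```text
clock: 10.65
tool_pos: [0.5302, -0.2285, 0.0653]
tcp_rot: [2.369, 2.064, -0.0]
contact_force: [-0.2, -0.3, -1.5]
width: 0.0125
finger_force: 78.5
```

Run:
```python
from plan import *
s=arm.observe(); p=s["tool_pos"];w=yawx();X=np.array([np.cos(w),np.sin(w)]);Y=np.array([np.sin(w),-np.cos(w)])
J=np.array([ 0.52110105,-0.29801406]); print(p,w,s["torque"],"jack rel tool",(J-p[:2])@X,(J-p[:2])@Y)
```

```text
[ 0.53022186 -0.22854918  0.06527777] 1.433437278620287 [-0.0500999  -0.02045686  0.01027009] jack rel tool -0.07005948575991586 0.0004767477300893008
```

Emit:
apply_moves(
  motion=[
    [[8,-2,0,0,0],[8,-2,0,0,0],[8,0,0,0,0],[8,0,0,0,0]],
  ],
)

```text
clock: 11.05
tool_pos: [0.5297, -0.2321, 0.0653]
tcp_rot: [-2.368, -2.064, -0.0]
contact_force: [1.2, 0.2, -1.4]
width: 0.0127
finger_force: 78.5
```

Emit:
apply_moves(
  motion=[
    [[8,-1,0,0,0],[8,-1,0,0,0],[8,0,0,0,0],[8,0,0,0,0]],
  ],
)

```text
clock: 11.45
tool_pos: [0.5295, -0.2341, 0.0653]
tcp_rot: [-2.368, -2.064, -0.0]
contact_force: [-0.1, -0.5, -1.4]
width: 0.0131
finger_force: 78.5
```

Emit:
apply_moves(
  motion=[
    [[8,-1,0,0,0],[8,0,0,0,0],[8,-1,0,0,0],[8,0,0,0,0],[8,0,0,0,0]],
  ],
)

```text
clock: 11.95
tool_pos: [0.5292, -0.2361, 0.0653]
tcp_rot: [2.368, 2.064, 0.0]
contact_force: [0.1, -0.3, -2.0]
width: 0.013
finger_force: 78.5
```

Emit:
apply_moves(
  motion=[
    [[8,-1,0,0,0],[8,0,0,0,0],[8,-1,0,0,0],[8,0,0,0,0],[8,0,0,0,0]],
  ],
)

```text
clock: 12.45
tool_pos: [0.5289, -0.2379, 0.0652]
tcp_rot: [-2.368, -2.064, -0.0]
contact_force: [1.1, 1.9, -1.7]
width: 0.013
finger_force: 78.6
```

Run:
```python
from plan import *
im=imaging.camera("scene"); cv2.imwrite("pics/s5.png",im); wi=imaging.camera("wrist"); tp=imaging.camera("top")
f=lambda i,u,a=30,b=30:cv2.resize(i[u[1]-b:u[1]+b,u[0]-a:u[0]+a],(400,400),interpolation=cv2.INTER_CUBIC)
cv2.imwrite("pics/c5.png",np.vstack([np.hstack([f(im,(247,169)),f(tp,(373,214))])]))
```

```text
(no output)
```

View pics/c5.png

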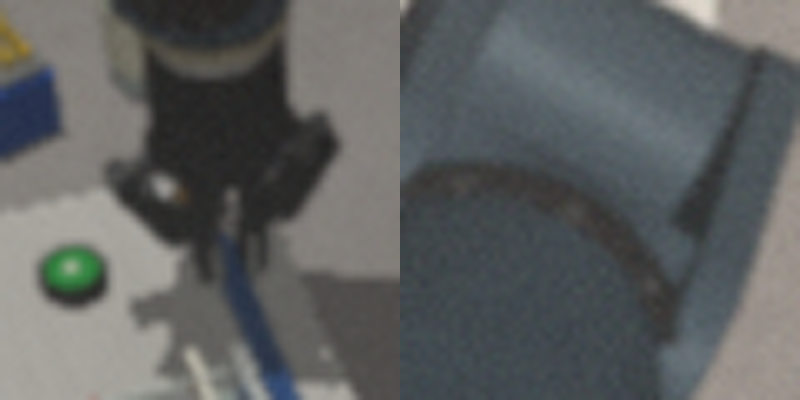

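The jack is hidden behind the gripper in this view, but a first contact of about 2 N shows. I'll press one more millimetre to confirm the throat.

Emit:
apply_moves(
  motion=[
    [[8,-1,0,0,0],[8,0,0,0,0],[8,0,0,0,0]],
  ],
)

```text
clock: 12.9
tool_pos: [0.5288, -0.2382, 0.0652]
tcp_rot: [-2.367, -2.063, -0.001]
contact_force: [1.0, 8.0, -0.3]
width: 0.013
finger_force: 78.6
```

Emit:
apply_moves(
  motion=[
    [[8,2,0,0,0],[8,1.5,0,1,0],[8,0,0,0.6,0],[8,0,0,0,0],[8,0,0,0,0]],
  ],
)

```text
clock: 13.4
tool_pos: [0.5293, -0.2356, 0.0639]
tcp_rot: [2.368, 2.064, 0.0]
contact_force: [-1.1, 2.7, 3.2]
width: 0.0128
finger_force: 79.2
```

Emit:
apply_moves(
  motion=[
    [[36,0,0,0,0],[36,0,0,0,0],[36,0,0,0,0],[36,0,0,0,0],[36,0,0,-5,0],[36,0,0,-15,0],[36,0,0,-20,0],[36,0,0,-30,0]],
  ],
)

```text
clock: 14.2
tool_pos: [0.5289, -0.2354, 0.1346]
tcp_rot: [-2.367, -2.063, 0.001]
contact_force: [-0.1, 0.5, 0.7]
width: 0.0362
finger_force: 0.0
```

Emit:
apply_moves(
  motion=[
    [[36,0,0,-20,0],[36,-10,0,-20,0],[36,-35,0,0,0],[36,-35,0,0,0],[36,-25,0,0,0],[36,-5,0,0,0],[36,0,0,0,0],[36,0,0,0,0]],
  ],
)

```text
clock: 15.0
tool_pos: [0.5144, -0.3437, 0.1741]
tcp_rot: [-2.368, -2.065, -0.0]
contact_force: [0.2, 0.8, -0.4]
width: 0.0358
finger_force: 0.0
```

Run:
```python
from plan import *
s=arm.observe(); im=imaging.camera("wrist"); cv2.imwrite("pics/w6.png",im); print(s["tool_pos"],yawx(),s["joint_vel"].round(3))
```

```text
[ 0.5143806  -0.34368176  0.17410751] 1.4347034100018108 [ 0.011  0.001  0.003 -0.    -0.002 -0.004]
```

View pics/w6.png

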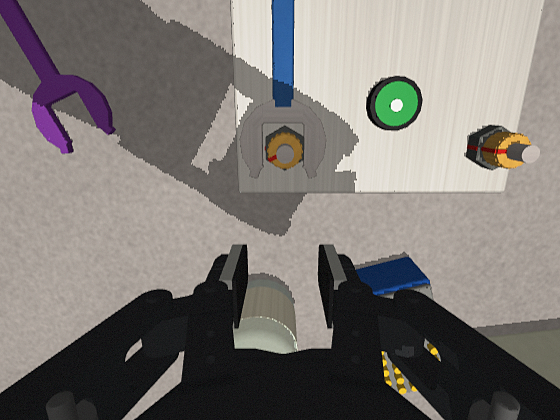

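The wrist view shows the spanner flat on the plate, jaws around the hex at (284,145), handle at (283,0–105) along the wall side. The nut is at about (285,153), its red stripe pointing to the lower left, and the level and other jack are undisturbed. I'll work from numbers from here on, since the picture allowance is used up.

```bash
cat > nut.py <<'E'
from plan import *
def meas(im,s,c):
    K,T,_=cal("wrist",s); cx,cy=map(int,c)
    hsv=cv2.cvtColor(im,cv2.COLOR_BGR2HSV); w=np.zeros(im.shape[:2],np.uint8); cv2.circle(w,(cx,cy),30,255,-1)
    br=cv2.inRange(hsv,(10,110,50),(30,255,255))&w; rd=(cv2.inRange(hsv,(0,130,50),(7,255,255))|cv2.inRange(hsv,(170,130,50),(180,255,255)))&w
    pts=np.argwhere(br|rd)[:,::-1].astype(np.float32); (x,y),r=cv2.minEnclosingCircle(pts); print("brass bbox",pts.min(0),pts.max(0),"circ",x,y,r)
    for z in (.064,.073): print(z,onplane(K,T,(x,y),z).round(4), "r mm",1000*np.linalg.norm(onplane(K,T,(x,y),z)-onplane(K,T,(x+r,y),z)))
    n,l,st,ce=cv2.connectedComponentsWithStats(rd)
    M=R.from_rotvec(s["tcp_rot"]).as_matrix()
    for i in range(1,n): print("red",st[i],ce[i].round(1),(M.T@(onplane(K,T,ce[i],.073)-s["tool_pos"])).round(4))
    # stud: low-saturation blob surrounded by brass
    hole=cv2.morphologyEx(br|rd,cv2.MORPH_CLOSE,np.ones((15,15)))&~(br|rd); n,l,st,ce=cv2.connectedComponentsWithStats(hole)
    i=1+np.argmax(st[1:,4]); print("stud",st[i],ce[i],onplane(K,T,ce[i],.085).round(4))
E
python3 - <<'E'
from nut import *
im=cv2.imread("pics/w6.png"); s=arm.observe(); meas(im,s,(285,150))
g=cv2.cvtColor(im,cv2.COLOR_BGR2HSV)
K,T,_=cal("wrist",s)
print(proj(K,T,[.5211,-.298,.073]),proj(K,T,[.5211,-.298,.088]),proj(K,T,[.5206,-.3015,.073]))
print(im[155,262:312].tolist()); print(im[130:180,292].tolist())
E
```

```text
brass bbox [265. 132.] [302. 168.] circ 283.6311340332031 150.43443298339844 18.945158004760742
0.064 [ 0.5207 -0.2984  0.064 ] r mm 14.069321779404376
0.073 [ 0.5208 -0.2974  0.073 ] r mm 13.517350964364166
red [265 147   1   3   3] [265. 148.] [ 0.0483 -0.0133  0.101 ]
red [268 155   9   7  36] [271.9 158.1] [ 0.0411 -0.0084  0.101 ]
stud [276 143  18  21 287] [284.6271777  153.29965157] [ 0.5214 -0.2979  0.085 ]
[284.17848221 151.25764443] [284.28474543 154.04511447] [284.14168139 156.21841727]
[[64, 66, 69], [127, 135, 139], [130, 137, 142], [114, 118, 121], [45, 45, 41], [49, 55, 55], [28, 75, 102], [52, 108, 142], [47, 107, 138], [48, 109, 140], [43, 95, 138], [41, 87, 126], [23, 43, 128], [7, 4, 124], [80, 79, 119], [117, 118, 119], [112, 117, 122], [111, 114, 121], [112, 116, 122], [112, 114, 122], [111, 115, 121], [111, 114, 120], [111, 115, 120], [113, 117, 121], [110, 115, 121], [109, 112, 119], [109, 113, 120], [107, 111, 120], [110, 114, 120], [110, 112, 120], [113, 115, 119], [121, 116, 116], [38, 98, 139], [44, 104, 139], [45, 101, 137], [46, 100, 135], [45, 100, 134],
[... 312 characters left out ...]
[48, 109, 147], [47, 109, 145], [50, 110, 145], [48, 106, 141], [46, 104, 139], [47, 106, 139], [49, 106, 141], [44, 106, 142], [46, 105, 143], [42, 106, 148], [51, 99, 132], [69, 80, 90], [106, 100, 98], [123, 121, 122], [117, 115, 118], [117, 116, 119], [112, 115, 119], [112, 114, 120], [113, 115, 119], [114, 118, 122], [116, 115, 117], [112, 114, 120], [80, 105, 124], [54, 102, 135], [38, 97, 136], [42, 98, 133], [46, 102, 136], [42, 98, 135], [40, 93, 125], [28, 87, 121], [95, 119, 140], [130, 135, 136], [128, 135, 138], [126, 133, 137], [124, 131, 135], [127, 131, 137], [127, 133, 137], [127, 133, 138], [126, 132, 136], [124, 130, 133], [124, 132, 137], [124, 131, 136], [125, 131, 135]]
```

```bash
python3 -c "
from plan import *
plan(.5475,-.3344,.165,2.2,8,50)"
```

```text
15.05 from [ 0.5145 -0.3435  0.174 ] yaw 1.4347 end [ 0.5472 -0.3348  0.165 ] 2.1997034100018116
[[50,2,4,1,-0.096],[50,1,4,1,-0.096],[50,1,4,1,-0.096],[50,0,4,1,-0.095],[50,0,4,1,-0.096],[50,-0,5,1,-0.095],[50,-1,4,2,-0.096],[50,-1,4,1,-0.095]]
```

Emit:
apply_moves(
  motion=[
    [[50,2,4,1,-0.096],[50,1,4,1,-0.096],[50,1,4,1,-0.096],[50,0,4,1,-0.096],[50,0,4,1,-0.096],[50,0,5,1,-0.096],[50,-1,4,1,-0.096],[50,-1,4,1,-0.096],[50,0,0,0,0],[50,0,0,0,0]],
  ],
)

```text
clock: 16.05
tool_pos: [0.5471, -0.3351, 0.1658]
tcp_rot: [-1.425, -2.8, -0.0]
contact_force: [0.5, -0.6, -0.2]
width: 0.0504
finger_force: 0.0
```

Run:
```python
from nut import *
s=arm.observe(); im=imaging.camera("wrist"); cv2.imwrite("pics/w7.png",im); print(s["tool_pos"],yawx())
K,T,_=cal("wrist",s); p=proj(K,T,[.521,-.298,.07]); print(p); meas(im,s,p)
```

```text
[ 0.54714333 -0.33513206  0.16581898] 2.1997955854578333
[284.00457244 153.64177388]
brass bbox [265. 134.] [302. 172.] circ 282.95001220703125 151.9166717529297 20.711828231811523
0.064 [ 0.5201 -0.2981  0.064 ] r mm 14.849706749583975
0.073 [ 0.5195 -0.2972  0.073 ] r mm 14.245465447237262
red [268 135   4   5   6] [269.2 137.2] [ 0.0569 -0.0094  0.0928]
red [265 145  12  10  44] [270.  150.5] [ 0.0479 -0.0089  0.0928]
stud [275 147  19  21 314] [284.07961783 156.87261146] [ 0.5211 -0.2981  0.085 ]
```

```bash
python3 -c "
from plan import *
plan(.5212,-.298,.165,2.2,1,50,1)"
```

```text
16.1 from [ 0.547  -0.3353  0.1658] yaw 2.1998 end [ 0.5212 -0.298   0.165 ] 2.1997955854578333
[[50,45.4,1.1,0.8,-0.0]]
```

Emit:
apply_moves(
  motion=[
    [[50,15,0.5,0,0],[50,20,0.5,0,0],[50,10.4,0.1,10,0],[50,0,0,20,0],[50,0,0,25,0],[50,0,0,20,0],[50,0,0,10,0],[50,0,0,3,0],[50,0,0,0,0],[50,0,0,0,0]],
  ],
)

```text
clock: 17.1
tool_pos: [0.5215, -0.2988, 0.0787]
tcp_rot: [1.422, 2.8, -0.0]
contact_force: [0.5, 0.3, 0.2]
width: 0.0501
finger_force: 0.0
```

```bash
python3 -c "
from plan import *
plan(.5212,-.298,.0765,2.2,1,50,1)"
```

```text
17.1 from [ 0.5215 -0.2988  0.0787] yaw 2.2015 end [ 0.5212 -0.298   0.0765] 2.200484621703695
[[50,0.9,0.2,2.2,0.001]]
```

Emit:
apply_moves(
  motion=[
    [[50,0.8,0.2,1.2,0],[24,0,0,0,0],[20,0,0,0,0],[20,0,0,0,0],[20,0,0,0,0]],
  ],
  force=90,
)

```text
clock: 17.6
tool_pos: [0.5211, -0.2977, 0.0772]
tcp_rot: [1.422, 2.8, 0.0]
contact_force: [-1.5, 2.2, 6.2]
width: 0.0223
finger_force: 87.9
```

Emit:
apply_moves(
  motion=[
    [[20,0,0,0,0.05],[20,0,0,0,0.1],[20,0,0,0,0.1],[20,0,0,0,0.1],[20,0,0,0,0.1],[20,0,0,0,0.05],[20,0,0,0,0]],
  ],
)

```text
clock: 18.3
tool_pos: [0.5217, -0.2975, 0.0773]
tcp_rot: [2.072, 2.359, 0.002]
contact_force: [3.0, 3.9, 4.3]
width: 0.0223
finger_force: 88.0
```

```bash
python3 -c "
from plan import *
s=arm.observe();print(s['torque'],s['contact_force'],yawx(),s['tool_pos'],s['tau'][5],s['width'],s['finger_force'])"
```

```text
[ 0.65373495 -0.54168093 -0.00089399] [2.95965149 3.91391714 4.2602321 ] 1.7000968624272512 [ 0.52169638 -0.29747341  0.07725218] 0.6944753788411617 0.022262735407296393 88.02255392074585
```

Emit:
apply_moves(
  motion=[
    [[20,0,0,0,0.08],[20,0,0,0,0.08],[20,0,0,0,0.08],[20,0,0,0,0]],
  ],
)

```text
clock: 18.7
tool_pos: [0.522, -0.2975, 0.0773]
tcp_rot: [2.341, 2.093, 0.003]
contact_force: [5.2, 4.4, 3.9]
width: 0.022
finger_force: 88.1
```

```bash
cat > st.py <<'E'
from plan import *
s=arm.observe();print(s['torque'].round(3),s['contact_force'].round(1),round(yawx(),4),s['tool_pos'].round(4),s['tau'].round(2),s['width'],s['finger_force'])
E
python3 st.py
```

```text
[ 0.761 -0.911  0.029] [5.2 4.4 3.9] 1.459 [ 0.522  -0.2975  0.0773] [ -3.87 -59.08 -20.91  -1.28   0.45   1.  ] 0.021979865709578144 88.06377410888672
```

Emit:
apply_moves(
  motion=[
    [[20,0,0,0,0.06],[20,0,0,0,0.06],[20,0,0,0,0]],
  ],
)

```text
clock: 19.0
tool_pos: [0.5221, -0.2975, 0.0773]
tcp_rot: [2.461, 1.949, 0.003]
contact_force: [6.8, 4.1, 3.2]
width: 0.0221
finger_force: 88.1
```

```bash
python3 st.py
```

```text
[ 0.715 -1.05   0.034] [6.8 4.1 3.2] 1.3398 [ 0.5221 -0.2975  0.0773] [ -4.19 -59.31 -20.63  -1.36   0.67   0.77] 0.02209745970382534 88.11315536499023
```

Emit:
apply_moves(
  motion=[
    [[20,0,0,0,0.06],[20,0,0,0,0.06],[20,0,0,0,0.06],[20,0,0,0,0]],
  ],
)

```text
clock: 19.4
tool_pos: [0.5224, -0.2975, 0.0773]
tcp_rot: [2.626, 1.72, 0.004]
contact_force: [8.0, 4.3, 1.1]
width: 0.0217
finger_force: 88.2
```

```bash
python3 st.py
```

```text
[ 0.666 -1.23   0.112] [8.  4.3 1.1] 1.1601 [ 0.5224 -0.2975  0.0773] [ -4.52 -59.67 -20.17  -1.41   1.     0.85] 0.02167565307235093 88.15977931022644
```

Emit:
apply_moves(
  motion=[
    [[50,0,0,0,0],[50,0,0,0,0],[50,0,0,0,0],[50,0,0,-15,0],[50,0,0,-30,0],[50,-5,0,-30,0],[50,-20,0,-12,0],[50,-20,0,0,0],[50,0,0,0,0],[50,0,0,0,0]],
  ],
)

```text
clock: 20.4
tool_pos: [0.5028, -0.3391, 0.1641]
tcp_rot: [2.627, 1.723, 0.0]
contact_force: [-0.1, 0.4, -0.2]
width: 0.0497
finger_force: 0.0
```

```bash
cat > look.py <<'E'
from nut import *
import sys
def red(im,s,tag):
    K,T,_=cal("wrist",s); hsv=cv2.cvtColor(im,cv2.COLOR_BGR2HSV); J=np.array([.5212,-.298])
    cy=-.1355; X=np.array([np.cos(cy),np.sin(cy)]);Y=np.array([-X[1],X[0]])
    rd=cv2.inRange(hsv,(0,110,40),(7,255,255))|cv2.inRange(hsv,(170,110,40),(180,255,255))
    c=proj(K,T,[*J,.06]); w=np.zeros_like(rd); cv2.circle(w,tuple(int(v) for v in c),32,255,-1); rd&=w
    n,l,st,ce=cv2.connectedComponentsWithStats(rd)
    for i in range(1,n):
        o=[]
        for z in (.073,.064,.054,.047):
            d=onplane(K,T,ce[i],z)[:2]-J; o.append((z,round(1000*np.hypot(*d),1),round(np.arctan2(d@Y,-(d@X)),2)))
        print(tag,st[i],ce[i].round(1),o)   # angle from front, + toward left(+y)=clockwise
if __name__=="__main__":
    s=arm.observe(); im=imaging.camera("wrist"); cv2.imwrite("pics/"+sys.argv[1],im); print(s["tool_pos"],yawx()); red(im,s,"now")
    K,T,_=cal("wrist",s); hsv=cv2.cvtColor(im,cv2.COLOR_BGR2HSV)
    m=cv2.inRange(hsv,(100,120,40),(125,255,255)); n,l,st,ce=cv2.connectedComponentsWithStats(m); 
    for i in range(1,n):
        if st[i,4]>800 and st[i,1]<100:
            ys,xs=np.nonzero(l==i); P=np.array([onplane(K,T,(x,y),.048) for x,y in zip(xs[::5],ys[::5])])[:,:2]; c=P.mean(0);u=np.linalg.svd(P-c,full_matrices=False)[2][0]; u*=np.sign(u[1]); print("handle",st[i],c,"angle vs caster y (cw+)",np.arctan2(-u[0],u[1])*-1-.1355*-1*-1)
E
python3 look.py w8.png; python3 -c "
from look import *
for n,p,w in (('w6',[ 0.5143806,-0.34368176,0.17410751],1.4347),('w7',[0.54714333,-0.33513206,0.16581898],2.1998)):
    s={'tool_pos':np.array(p),'tcp_rot':(R.from_euler('z',w)*R.from_euler('x',np.pi)).as_rotvec()}
    red(cv2.imread(f'pics/{n}.png'),s,n)"
```

```text
[ 0.50277218 -0.33905654  0.16410226] 1.1616390780239247
now [265 143  13  11  48] [270.2 149.8] [(0.073, np.float64(10.2), np.float64(0.57)), (0.064, np.float64(10.3), np.float64(0.46)), (0.054, np.float64(10.5), np.float64(0.34)), (0.047, np.float64(10.8), np.float64(0.26))]
handle [ 236    0   47  112 2445] [ 0.53265833 -0.23022378] angle vs caster y (cw+) 0.019681090391711675
w6 [265 146   1   4   4] [265.  147.5] [(0.073, np.float64(14.1), np.float64(0.16)), (0.064, np.float64(14.5), np.float64(0.08)), (0.054, np.float64(15.0), np.float64(0.01)), (0.047, np.float64(15.4), np.float64(-0.05))]
w6 [267 155  10   7  38] [271.9 158. ] [(0.073, np.float64(10.5), np.float64(-0.53)), (0.064, np.float64(11.5), np.float64(-0.61)), (0.054, np.float64(12.6), np.float64(-0.69)), (0.047, np.float64(13.5), np.float64(-0.74))]
w7 [268 135   4   5   7] [269.3 137.1] [(0.073, np.float64(15.3), np.float64(0.03)), (0.064, np.float64(15.1), np.float64(-0.02)), (0.054, np.float64(14.9), np.float64(-0.08)), (0.047, np.float64(14.8), np.float64(-0.12))]
w7 [265 145  12  10  46] [270.  150.5] [(0.073, np.float64(10.5), np.float64(-0.58)), (0.064, np.float64(10.7), np.float64(-0.68)), (0.054, np.float64(11.1), np.float64(-0.8)), (0.047, np.float64(11.4), np.float64(-0.87))]
```

Run:
```python
from look import *
s=arm.observe(); im=cv2.imread("pics/w8.png"); K,T,_=cal("wrist",s); hsv=cv2.cvtColor(im,cv2.COLOR_BGR2HSV)
print(T[:3,3])
for v in range(126,178,1):
    r=''
    for u in range(250,310):
        h,sa,va=map(int,hsv[v,u]); 
        r+='R' if (h<8 or h>168) and sa>105 and va>40 else 'b' if 8<=h<=30 and sa>105 else '#' if va<75 else '.' if va>115 else '-'
    print(v,r)
for n,P in (("nuttop c",[.5212,-.298,.073]),("studtop",[.5212,-.298,.088]),("hextop c",[.5212,-.298,.054])): print(n,proj(K,T,P))
cy=-.1355
for a in (0,.2,.3,.4,.5,.6):
    d=np.array([-np.cos(cy-a),-np.sin(cy-a)]); print(a,proj(K,T,[*(np.array([.5212,-.298])+.013*d),.073]).round(1),"adj flat top",proj(K,T,[*(np.array([.5212,-.298])+.015*d),.054]).round(1),"bot",proj(K,T,[*(np.array([.5212,-.298])+.015*d),.048]).round(1))
```

```text
[ 0.53122523 -0.27142134  0.28315165]
126 .......................-.---.......................--.......
127 ...................-----.-.-............-..........--.......
128 .................---.-.-.............--###..........-.......
129 ............----.-...............--########.........#.......
130 ..........----................-#############........--......
131 .........--...............--################-.......--......
132 ........--............--#####################-.......-......
133 ........--..........##########################-......#......
134 ........--.........##############bb####b#######-.....-......
135 ........--........-#########b#-bbbbbbbbbb#######-....--.....
136 .........#........#########bbbbbbbbbbbbbbb#######....--.....
137 .........#........########bbbbbbbbbbbbbbbbbbbb####-...-.....
138 .........--.......#####-bbbbbbbbbbbbbbbbbbbbbbb####...#.....
139 .........--......-####bbbbbbbbbbbbbbbbbbbbbbbbb#####..-.....
140 ..........#......#####bbbbbbbbbbbbbbbbbbbbbbbbbb#####.--....
141 ..........--.....####-bbbbbbbbbbbbbbbbbbbbbbbbbbbb####--....
142 ..........--....R#
[... 2103 characters left out ...]
...................
175 .-........-........--.......................................
176 ..-.........................................................
177 .................--.........................................
nuttop c [284.68947929 154.89026436]
studtop [284.837054   158.08318833]
hextop c [284.5292983  151.42459142]
0 [266.4 160. ] adj flat top [265.2 156.9] bot [265.6 155.8]
0.2 [265.7 156.3] adj flat top [264.4 152.9] bot [264.9 151.9]
0.3 [265.7 154.4] adj flat top [264.3 150.9] bot [264.8 149.9]
0.4 [265.8 152.5] adj flat top [264.4 148.9] bot [264.9 147.9]
0.5 [266.1 150.6] adj flat top [264.8 146.8] bot [265.2 146. ]
0.6 [266.6 148.7] adj flat top [265.3 144.9] bot [265.7 144. ]
```

```bash
python3 - <<'E'
from look import *
s=arm.observe(); cy=-.1355
def ang(f,p,w,ptsets):
    s={'tool_pos':np.array(p),'tcp_rot':(R.from_euler('z',w)*R.from_euler('x',np.pi)).as_rotvec()}; K,T,_=cal("wrist",s)
    for n,A,B,z in ptsets:
        a,b=[onplane(K,T,q,z)[:2] for q in (A,B)]; d=b-a; print(f,n,"len mm",1000*np.hypot(*d),"cw of caster-y dir",(cy+np.pi/2)-np.arctan2(d[1],d[0]))
ang("w8",[.50277,-.33906,.1641],1.1616,[("front flat",(264,153),(269,133),.054),("2nd flat",(270,133),(291,128),.054),("rear",(292,128.5),(306,143),.054)])
im=cv2.imread("pics/w6.png"); hsv=cv2.cvtColor(im,cv2.COLOR_BGR2HSV)
for v in range(120,176,2): print(v,''.join('R' if (h<8 or h>168) and sa>105 and va>40 else 'b' if 8<=h<=30 and sa>105 else '#' if va<75 else '.' if va>115 else '-' for h,sa,va in hsv[v,250:320].astype(int)))
E
python3 st.py
```

```text
w8 front flat len mm 15.065454932609473 cw of caster-y dir 0.5358977714564765
w8 2nd flat len mm 15.730896780686583 cw of caster-y dir 1.6163973987799214
w8 rear len mm 14.728134158806656 cw of caster-y dir 2.629187539901956
120 ......................................................................
122 ......-......----------------------------------------.................
124 ...........---......................................---...............
126 ...........--...................-###--...............--...............
128 ...........--................###########-............--...............
130 ...........--............-#################--........--...............
132 ...........-#.........-########bbbb##bb########-.....--...............
134 ...........-#......#######bbbbbbbbbbbbbbbbbb######--.--...............
136 ...........-#...#########bbbbbbbbbbbbbbbbbbbbb########...............-
138 ...........-#..-#####bbbbbbbbbbbbbbbbbbbbbbbbbbb######-........-......
140 ...........-#..-#####bbbbbbbbbbbbbbbbbbbbbbbbbbbbb####-.......-.......
142 ....-......-#..-###bbbbbbbbbbbbbbbbbbbbbbbbbbb
[... 689 characters left out ...]
..........
162 .....-......-.......-bbbbbbbbb.........bbbbbbbbbb--..#......-.......-.
164 ............#..........-bbbbbbbbbbbbbbbbbbbbbb.......--.............--
166 .........-..--............b.bbbbbbbbbbbbbbbb........--.......-.....-..
168 -.......----..................-.bbbbbbb.-.............--......-...-...
170 -........--......................----..................--......---....
172 --......--..............................................--....-.--....
174 -..-.----................................................-......---...
[-0.004  0.053  0.   ] [-0.4  0.3  0.2] 1.1616 [ 0.5029 -0.3386  0.1638] [-8.900e-01 -5.980e+01 -2.704e+01 -3.000e-02  1.000e-02 -2.000e-02] 0.05003987507391063 0.0
```

The numbers from the last look:
- **Nut and adjuster:** The nut stripe is at about 0.53 rad and the adjuster at about 0.54 rad, so the stripes line up and the nut is against its stop. The adjuster's follow is under 0.6 rad.
- **Spanner:** It is still on the jack, with its handle about 0.02 rad off the wall line.
- **Robot:** It is clear of everything.

I'm handing in.

```bash
python3 -c "
from workcell import finish_job
print(finish_job())"
```

```text
the job is handed in; nothing more can be done
None
```

The job is handed in at about 20 s: the large blue spanner is on the front-right adjuster with its handle along the front wall, the locknut is turned clockwise to its stop (stripes aligned to within about 0.05 rad in the last camera measurement), and the adjuster followed by about 0.54 rad, more than the 0.3–0.4 expected but under the tenth-of-a-turn limit.

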